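# Draw a portion from the dry-goods dispenser

### The job

Draw a portion from the dry-goods dispenser: nest the narrower, deeper tub in the wide shallow one, stand the pair on the worktop under the chute so that what slides off the lip falls into the middle of the inner tub, and let go of them. Only then pull the gate up by its knob until its pointer is level with the portion marker, and finish while still holding it there, because the spring would shut it. Leave the marker where it is set and do not knock the other things about.

Things in the scene. Friction and masses are not known exactly. Their poses are not given: they have to be found in the camera images.
- dispenser: countertop dry-goods dispenser, fixed: white hopper with a steel lid (top 223 mm high) at the back, and a steel chute that slopes down 30 degrees towards the robot; origin on the worktop; its x axis points from the chute back to the hopper, z up. Its base and pedestal begin 35 mm in front (-x) of the origin, the gate stands 25 mm in front; it is 92 mm wide and reaches 120 mm behind the origin
- chute_lip (a point): middle of the chute's lower front edge, 70 mm above the worktop, 90 mm in front of the dispenser's origin; the chute is 62 mm wide, its side walls stand about 11 mm above its floor. The lip clears the rim of the nested tubs by 16 mm, so they cannot be lowered under it: they have to be slid in along the worktop
- drop_point (a point): point on the worktop, 22 mm in front of the lip on the dispenser's centre line, onto which the goods fall: the middle of the inner tub belongs over it
- gate: steel gate plate that slides straight up between the two guides; origin at the middle of its lower edge, which is 110 mm above the worktop when shut. It travels 0 to 50 mm upward; a spring and its weight push it down with about 4 N when shut and 9 N fully open, and it falls shut when let go
- knob (a point): centre of the black round knob on top of the gate's stem: upright cylinder, 30 mm in diameter, 28 mm high, under a 36 mm cap 4 mm thick; 260 mm above the worktop when shut, rises with the gate. The spring barrel below ends 46 mm under this point
- gate_pointer (a point): tip of the small black pointer bar at the left edge of the gate, in front of the left-hand guide (with 10 mm lines); 124 mm above the worktop when shut, rises with the gate
- marker_tip (a point): tip of the portion marker, a black clip with a small steel thumbscrew on the outer side of the left-hand guide, set at 18 to 40 mm above the shut position of the pointer; it can be pushed along the guide but must stay where it is
- catch_tub: clear round tub, wide and shallow: 124 mm in diameter at the rim, 116 mm at the foot, 40 mm high, wall about 2 mm, floor 4 mm thick, 60 g; origin at the centre of its underside
- portion_tub: clear round tub, narrower and deeper: 110 mm in diameter at the rim, 96 mm at the foot, 50 mm high, wall about 2 mm, 50 g; origin at the centre of its underside. Nested, its underside lies 4 mm above that of the wide tub and its rim stands 14 mm above the other rim
- bar_sink: sink let into the worktop, does not move; its rim stands 4 mm proud and covers x = 0.52 to 0.87 m, y = -0.055 to 0.295 m; the worktop's front edge is at x = 0.36 m and its left edge at y = 0.45 m
- toaster_oven: toaster oven to the right of the dispenser, does not move: 380 mm high, its front at x = 0.52 m, left side at y = -0.22 m; its door handle reaches out over the worktop to x = 0.48 m at a height of 256 to 274 mm, from y = -0.25 m to the right
- salt_shaker: salt shaker, 44 mm wide, 90 mm high, bystander; origin at the centre of its underside
- pepper_mill: brown pepper mill, 58 mm wide, 170 mm high, bystander; origin at the centre of its underside
- honey_jar: honey jar, 71 mm wide, 101 mm high, bystander; origin at the centre of its underside
- beaker: clear measuring jug with a handle, 86 mm wide, 88 mm high, bystander; origin at the centre of its underside

How it is judged:
On the way:
1. with the gate still shut, the narrow tub stands nested in the wide tub on the worktop under the chute, both upright and let go (horizontal distance between portion_tub and drop_point below 0.02 m and horizontal distance between portion_tub and catch_tub below 0.012 m and z of portion_tub in the frame of catch_tub below 0.008 m and height (world z) of catch_tub below 0.004 m and angle between each of portion_tub, catch_tub's own z axis and vertical below 0.08 rad and contact force between the fingers and portion_tub below 0.05 N and contact force between the fingers and catch_tub below 0.05 N and z of gate_pointer in the frame of dispenser below 0.129 m), for 0.2 s.
At the end, for the whole second after the job is handed in: The fingers hold the gate up, still, with its pointer within 5 mm of the marker's tip in height; the marker is where it was set (3 mm); the narrow tub sits upright on the wide tub's floor, the wide tub on the worktop, and the middle of the narrow tub is within 20 mm of the drop point (z of gate_pointer in the frame of marker_tip between -0.005 and 0.005 m and contact force between the fingers and gate above 1 N and linear speed of gate below 0.01 m/s and distance of marker_tip from where it was at the start of the episode below 0.003 m and horizontal distance between portion_tub and drop_point below 0.02 m and horizontal distance between portion_tub and catch_tub below 0.012 m and z of portion_tub in the frame of catch_tub below 0.008 m and height (world z) of catch_tub below 0.004 m and angle between each of portion_tub, catch_tub's own z axis and vertical below 0.08 rad); the arm keeps its last pose, push and grip.
It fails at once if the portion marker is shifted by more than 5 mm (distance of marker_tip from where it was at the start of the episode above 0.005 m).
It fails at once if a bystander is shoved by more than 3 cm (distance of any of salt_shaker, pepper_mill, honey_jar, beaker from where it was at the start of the episode above 0.03 m).
It also fails if it takes over 72 s, if anything falls off the work surface, if the arm or the gripper's body presses on something with over 40 N, if the wrist force passes 120 N, or if a joint passes its speed limit or range.

### The arm

A 6-joint arm with a two-finger parallel gripper is mounted at the origin on a cart in front of the work surface, level with it; the furniture and walls round the work are solid. World frame = base frame: x ahead of the robot, y to its left, z up, the work surface at z = 0. Lengths are in m, angles in rad, forces in N, time in s.
With the tool pointing down it reaches from about 0.4 to 0.825 m from the base axis. Payload 7 kg.
Tool frame: the origin (TCP) lies between the finger pads; the fingertips stand 19 mm ahead of it and the grasp point (between the pads) is the TCP; y points along the fingers, z is the direction in which the jaws open and shut, and the axes are right-handed (so a half turn about y gives the same grasp; the last joint's range is limited). The gripper opens to 88 mm and grips with 3 to 60 N. Pads are 19 mm wide; open, the fingers measure 130 mm over their backs; the gripper's body (78 mm by 193 mm) begins 47 mm behind the grasp point.
Start: joints at [-1.043, 0.359, 0.012, 0, -1.224, -0.288], TCP at [0.16, -0.656, 0.246] pointing down, gripper open.
Joint ranges: [-3.07, 3.07], [-1.43, 2.12], [-1.02, 1.25], [-3.03, 1.67], [-3.05, -0], [-3.03, 3.03]. Speed limits (rad/s): [2.39, 2.39, 3.01, 3.14, 3.14, 3.14].

### API

Orientations are given as [roll, pitch, yaw] about the fixed x, y, z axes, in that order (R = Rz(yaw) Ry(pitch) Rx(roll)).
In Python, from workcell import arm gives the robot as it stands.
- The arm moves only by the tool send_rows, never from a script. Its argument "deltas" is a list of rows, each a list of 7 numbers: the turn, a rotation vector about the world's x, y, z in rad, then the shift along the world's x, y, z in m, then the finger opening in m, from 0 to 0.0876. A call has 1 to 12 rows; each row is the pose to reach, as a shift and turn from the pose commanded when the call began; what a row does not reach only later rows make up. A row lasts 1/10 s, in which the tool goes at most 50 mm and 8.59 degrees, less where a joint would pass 70% of its speed; a pose out of reach is approached as far as the arm can. A call with a gripper value outside its range is refused whole. The fingers move at their own pace and stop on an object; the grip force is fixed at half the most. Time passes only in rows, so rows that repeat a pose let the fingers close. It gives the time, the measured TCP pose, the force and the opening at its end, in the units of the state.
- arm.state(): the state, without advancing time (a new reading comes with each control period).
- arm.read_camera(name): name is "side" or "top"; returns a dict with "frame" (480x640x3 uint8, red, green, blue), "range_z" (480x640 float32, m along the optical axis (not along the pixel's ray), 0 where there is no reading), "camera_matrix" (3x3 intrinsics, pixels), "eye" and "attitude" of the camera in the world. Camera axes: x right, y down, z forward; pixel columns grow to the right and rows downward; lengths in m; the calibration is good to about 2 mm. A picture is of the moment at which its call begins.
- arm.job_done(): hands the job in, once; it reports no verdict.
Trained networks look in the newest picture that a camera, given by its name, has taken for a name from the list of things; names that differ only in an ending like _2 or _b are one class to them, and where a whole thing is asked for, a point or a joint stands for the part that bears it (a point fixed in the world has none). Each returns a list of dicts, best first, with "conf" (0 to 1); they miss things now and then, are a little off and sometimes report something else, mostly with a low value. They report only what shows in the picture. A call takes as long as a camera call.
- arm.search_frame(camera, query): "xy" ([column, row] in pixels, amid what is visible of it).
- arm.cut_out(camera, query): "pixels" (480x640 bool, what is visible of it) and "xy" ([column, row] in pixels, amid what is visible of it).
- arm.place_of(camera, query): "xy" ([column, row] in pixels: a listed point, or the origin of a listed thing).
The state is a dict: "clock": time; "q": joint angles; "dq": joint speeds; "tau": joint torques, N m; "tcp_pos": TCP position; "ee_rot": TCP orientation; "wrist_force": force on the tool from outside, world axes, zero at the start; "moment": the same for the moment, N m; "opening": finger opening in m.
Only numpy, scipy, OpenCV 4.12 (cv2) and the standard library are available. Lean on these libraries where they do the work, as an engineer would, in place of code of your own. Each camera call takes 0.05 s, during which the arm holds its last target.

## Working session

There is one attempt and no reset: what is moved stays moved. The work goes in short steps, Python scripts to look and compute and a tool call to move; the robot and the scene stay as the last step left them, time stands still between calls to the robot, and variables do not carry over. Pictures are saved under pics/ and viewed, and the job is handed in when it is done.

Besides the shell and the picture viewer there is one more tool, called after "Call:" in YAML: its name, and indented under it one key for each argument. send_rows: Moves the arm, as the interface text tells. Its arguments: {"type":"object","properties":{"deltas":{"type":"array","items":{"type":"array","items":{"type":"number"}}}},"required":["deltas"]}

```bash
mkdir -p pics; ls; cat > h.py <<'E'
import numpy as np, cv2
from workcell import arm
def R_of(att):
    a=np.array(att,float)
    if a.shape==(3,3): return a
    from scipy.spatial.transform import Rotation as R
    if a.size==3: return R.from_euler('xyz',a).as_matrix()
    return R.from_quat(a).as_matrix()
def world(c,xy,z=None,depth=None):
    K=np.array(c['camera_matrix']);r=np.linalg.inv(K)@np.array([xy[0],xy[1],1.])
    R=R_of(c['attitude']);e=np.array(c['eye']);d=R@r
    if z is not None: return e+d*(z-e[2])/d[2]
    if depth is None: depth=float(c['range_z'][int(round(xy[1])),int(round(xy[0]))])
    return e+d*depth
def proj(c,p):
    R=R_of(c['attitude']);q=R.T@(np.array(p)-np.array(c['eye']));q=np.array(c['camera_matrix'])@q;return q[:2]/q[2]
def save(c,n): cv2.imwrite('pics/'+n,c['frame'][:,:,::-1])
E
python3 - <<'E'
from h import *
print(arm.state())
for n in ('top','side'):
    c=arm.read_camera(n);save(c,n+'0.png');print(n,c['eye'],c['attitude'],c['camera_matrix'])
    for q in ['dispenser','chute_lip','drop_point','gate','knob','gate_pointer','marker_tip','catch_tub','portion_tub','salt_shaker','pepper_mill','honey_jar','beaker']:
        r=arm.place_of(n,q)
        print(q,[(np.round(x['xy'],1).tolist(),round(x['conf'],2)) for x in r[:2]])
E
```

```text
pics
{'clock': 0.0, 'q': array([-1.04288208e+00,  3.59396781e-01,  1.10405150e-02, -3.46685904e-04,
       -1.22409839e+00, -2.88120478e-01]), 'dq': array([-2.46786382e-05,  2.82399033e-04, -8.95483081e-04,  8.62751439e-04,
       -8.70107639e-05, -6.28595949e-04]), 'tau': array([ 7.42756620e-04, -5.82722390e+01,  2.93063951e+01,  6.99760839e+00,
        6.91613270e-03, -1.00749439e-04]), 'tcp_pos': array([ 0.16018901, -0.65523595,  0.2446089 ]), 'ee_rot': array([-1.56911374e+00,  1.58791111e-04,  2.39675833e-01]), 'wrist_force': array([ 0.35753494, -0.38379919, -0.36759479]), 'moment': array([-0.00086913,  0.04962039,  0.04379995]), 'opening': 0.08751583528454032}
top [ 0.40092579 -0.02228106  1.09425431] [-2.96913831e+00 -2.15871243e-03 -1.56811488e+00] [[454.0096316    0.         320.76196836]
 [  0.         454.0096316  230.15512422]
 [  0.           0.           1.        ]]
dispenser [([357.7, 239.9], 0.78)]
chute_lip []
drop_point []
gate [([361.6, 246.0], 0.79)]
knob [([369.3, 233.2], 0.82)]
gate_pointer [([343.3, 249.5], 0.65)]
marker_tip [([341.3, 243.9], 0.64), ([445.9, 28
[... 266 characters left out ...]
66815942 1.55786051] [-2.62821625e+00 -3.82918090e-04 -2.50570730e+00] [[603.39913672   0.         325.8250812 ]
 [  0.         603.39913672 237.87951913]
 [  0.           0.           1.        ]]
dispenser [([346.5, 225.6], 0.82)]
chute_lip [([370.9, 226.6], 0.75)]
drop_point []
gate [([247.8, 352.7], 0.69)]
knob [([358.0, 181.1], 0.53)]
gate_pointer [([346.0, 218.6], 0.55)]
marker_tip [([348.9, 209.3], 0.45)]
catch_tub [([248.5, 351.5], 0.83)]
portion_tub [([336.9, 301.1], 0.75), ([196.2, 315.9], 0.58)]
salt_shaker [([409.3, 212.0], 0.73), ([348.0, 217.7], 0.39)]
pepper_mill [([434.2, 183.7], 0.75)]
honey_jar [([418.6, 195.8], 0.87)]
beaker [([198.6, 315.5], 0.91), ([347.3, 218.3], 0.16)]
```

View pics/top0.png

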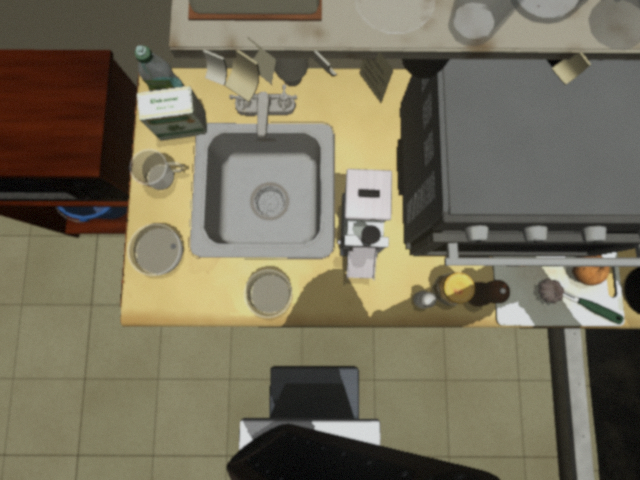

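View pics/side0.png

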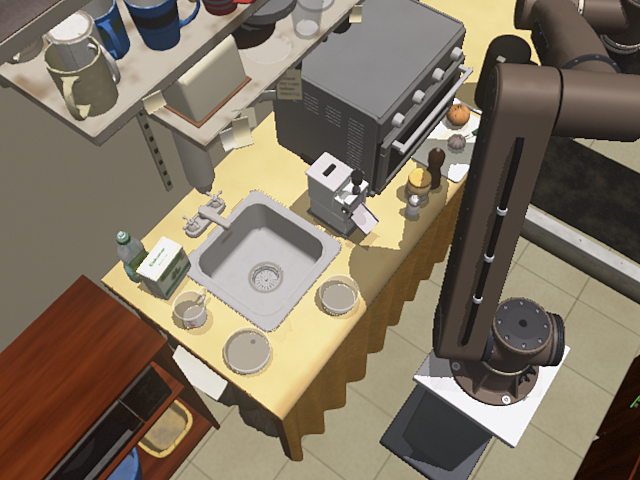

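```bash
python3 - <<'E'
from h import *
h={'dispenser':0,'knob':.26,'gate':.11,'gate_pointer':.124,'chute_lip':.07,'marker_tip':.15,'catch_tub':0,'portion_tub':0,'salt_shaker':0,'pepper_mill':0,'honey_jar':0,'beaker':0}
for n in ('top','side'):
    c=arm.read_camera(n)
    for q in h:
        r=arm.place_of(n,q)
        for x in r[:1]: print(n,q,round(x['conf'],2),np.round(world(c,x['xy'],z=h[q]),4),'depth',np.round(world(c,x['xy']),4))
    np.savez(n+'0.npz',**c)
E
```

```text
top dispenser 0.73 [ 0.5623 -0.1174  0.    ] depth [ 0.5329 -0.1     0.1995]
top knob 0.66 [ 0.5355 -0.1187  0.26  ] depth [ 0.5329 -0.1169  0.2759]
top gate_pointer 0.59 [ 0.5289 -0.0745  0.124 ] depth [ 0.5288 -0.0745  0.1247]
top chute_lip 0.87 [ 0.472  -0.1142  0.07  ] depth [ 0.4721 -0.1143  0.0685]
top marker_tip 0.45 [ 0.5305 -0.0708  0.15  ] depth [ 0.5275 -0.0697  0.1723]
top catch_tub 0.56 [0.5447 0.3655 0.    ] depth [0.5438 0.3631 0.0067]
top portion_tub 0.63 [0.441  0.0886 0.    ] depth [0.4407 0.0879 0.0069]
top salt_shaker 0.62 [ 0.427  -0.2589  0.    ] depth [ 0.4256 -0.2456  0.0614]
top pepper_mill 0.77 [ 0.4388 -0.4051  0.    ] depth [ 0.4359 -0.3761  0.0829]
top honey_jar 0.94 [ 0.4485 -0.324   0.    ] depth [ 0.4441 -0.2962  0.101 ]
top beaker 0.82 [0.7263 0.366  0.    ] depth [0.7046 0.3401 0.0729]
side dispenser 0.96 [ 0.5573 -0.1053  0.    ] depth [ 0.5368 -0.0735  0.064 ]
side gate 0.65 [ 0.5292 -0.1127  0.11  ] depth [ 0.5304 -0.1147  0.1064]
side gate_pointer 0.51 [ 0.5279 -0.0682  0.124 ] depth [ 0.5303 -0.0719  0.1168]
side chute_lip 0.89 [ 0.4691 -0.1162  0.07  ] depth [ 0.4884 -0.1531 -0.    ]
side marker_tip 0.41 [ 0.53   -0.0754  0.15  ] depth [ 0.5256 -0.0683  0.1633]
side catch_tub 0.59 [0.5404 0.3644 0.    ] depth [ 5.404e-01  3.643e-01 -2.000e-04]
side portion_tub 0.77 [0.4349 0.1022 0.    ] depth [ 0.4351  0.1019 -0.0009]
side salt_shaker 0.72 [ 0.4332 -0.2591  0.    ] depth [ 0.4239 -0.2362  0.0385]
side pepper_mill 0.58 [ 0.4311 -0.3959  0.    ] depth [ 0.4243 -0.3764  0.0286]
side beaker 0.84 [ 0.7279  0.3708 -0.    ] depth [0.7263 0.3715 0.0038]
```

```bash
cat > m.py <<'E'
from h import *
import sys
N=15
acc={}
for n in ('top','side'):
    F=[];D=[]
    for i in range(N):
        c=arm.read_camera(n);F.append(c['frame'].astype(float));D.append(c['range_z'])
        for q,z in (('marker_tip',.15),('gate_pointer',.124),('knob',.26),('chute_lip',.07),('gate',.11),('dispenser',0),('catch_tub',0),('portion_tub',0)):
            for x in arm.place_of(n,q)[:1]:
                acc.setdefault((n,q,z),[]).append(x['xy'])
    D=np.array(D);Dm=np.nanmedian(np.where(D>0,D,np.nan),axis=0)
    np.savez(n+'_avg.npz',frame=np.mean(F,0),range_z=Dm,camera_matrix=c['camera_matrix'],eye=c['eye'],attitude=c['attitude'],std=D.std(0))
    for k,v in acc.items():
        if k[0]==n:
            m=np.median(v,0);cc=dict(c);cc['range_z']=Dm
            print(k,len(v),m.round(2),np.std(v,0).round(2),world(c,m,z=k[2]).round(4),'dep',world(cc,m).round(4))
    cx,cy=(350,240) if n=='top' else (350,205)
    s=30
    crop=np.mean(F,0)[cy-s:cy+s,cx-s-10:cx+s+10].astype(np.uint8)
    cv2.imwrite(f'pics/{n}_crop1.png',cv2.resize(crop,None,fx=9,fy=9,interpolation=cv2.INTER_CUBIC)[:,:,::-1])
    cx,cy=(215,270) if n=='top' else (290,325); s=55
    crop=np.mean(F,0)[cy-s:cy+s,cx-s-30:cx+s+30].astype(np.uint8)
    cv2.imwrite(f'pics/{n}_tub1.png',cv2.resize(crop,None,fx=4.5,fy=4.5,interpolation=cv2.INTER_CUBIC)[:,:,::-1])
print(arm.state()['clock'])
E
python3 m.py
```

```text
('top', 'marker_tip', 0.15) 15 [343.7 248.1] [26.2  10.89] [ 0.5274 -0.0721  0.15  ] dep [ 0.5292 -0.0728  0.1366]
('top', 'gate_pointer', 0.124) 15 [345.3 249.7] [1.31 1.14] [ 0.5274 -0.0769  0.124 ] dep [ 0.5273 -0.0768  0.1249]
('top', 'knob', 0.26) 14 [369.95 234.95] [1.4 1.5] [ 0.5375 -0.1153  0.26  ] dep [ 0.5345 -0.1133  0.2779]
('top', 'chute_lip', 0.07) 15 [359.7 276.9] [29.61 10.11] [ 0.4728 -0.1119  0.07  ] dep [ 0.4727 -0.1118  0.0716]
('top', 'gate', 0.11) 15 [362.1 244.3] [1.66 2.01] [ 0.5412 -0.1145  0.11  ] dep [ 0.5278 -0.1057  0.2043]
('top', 'dispenser', 0) 15 [357.6 240.6] [1.36 1.3 ] [ 0.566 -0.114  0.   ] dep [ 0.536  -0.0973  0.199 ]
('top', 'catch_tub', 0) 15 [160.4 250.2] [27.2  10.47] [0.541  0.3648 0.    ] dep [0.5404 0.3631 0.0047]
('top', 'portion_tub', 0) 12 [270.95 293.25] [57.42  1.2 ] [0.4382 0.0944 0.    ] dep [0.4381 0.094  0.0043]
('side', 'marker_tip', 0.15) 15 [349.6 211.7] [ 4.31 29.83] [ 0.5271 -0.0759  0.15  ] dep [ 0.5312 -0.0825  0.1376]
('side', 'gate_pointer', 0.124) 15 [348.3 218.6] [1.65 1.32] [ 0.5256 -0.0691  0.124 ] dep [ 0.53   -0.0761  0.1104]
('side', 'knob', 0.26) 15 [356.6 179.7] [1.21 1.2 ] [ 0.5327 -0.1089  0.26  ] dep [ 0.5276 -0.1005  0.2741]
('side', 'chute_lip', 0.07) 14 [371.3  226.35] [5.22 4.81] [ 0.4751 -0.1149  0.07  ] dep [ 0.4747 -0.114   0.0717]
('side', 'gate', 0.11) 15 [356.3 208.7] [1.23 1.24] [ 0.5309 -0.1165  0.11  ] dep [ 0.5316 -0.1177  0.1078]
('side', 'dispenser', 0) 15 [345.5 225.4] [0.94 1.49] [ 0.5588 -0.1085  0.    ] dep [ 0.5392 -0.078   0.0611]
('side', 'catch_tub', 0) 14 [249.05 352.8 ] [1.99 1.45] [0.5363 0.3673 0.    ] dep [0.5351 0.3681 0.0042]
('side', 'portion_tub', 0) 15 [337.7 299.5] [ 3.36 22.51] [0.4362 0.1009 0.    ] dep [0.435  0.1027 0.0051]
16.2
```

View pics/side_crop1.png

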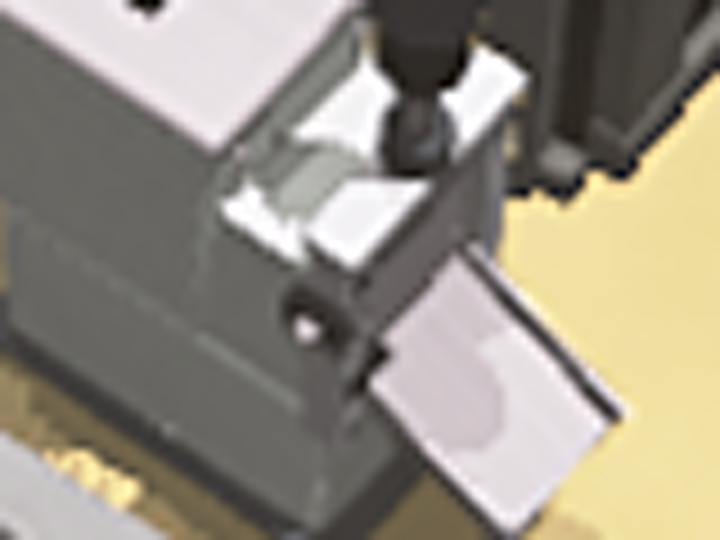

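View pics/top_crop1.png

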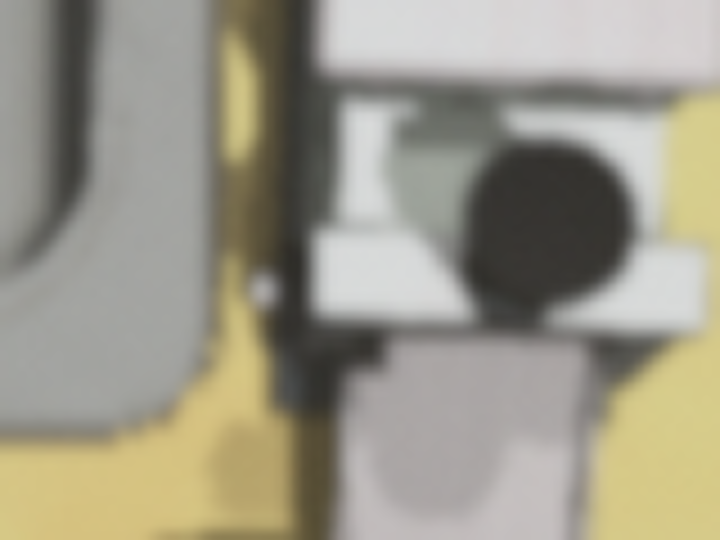

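View pics/top_tub1.png

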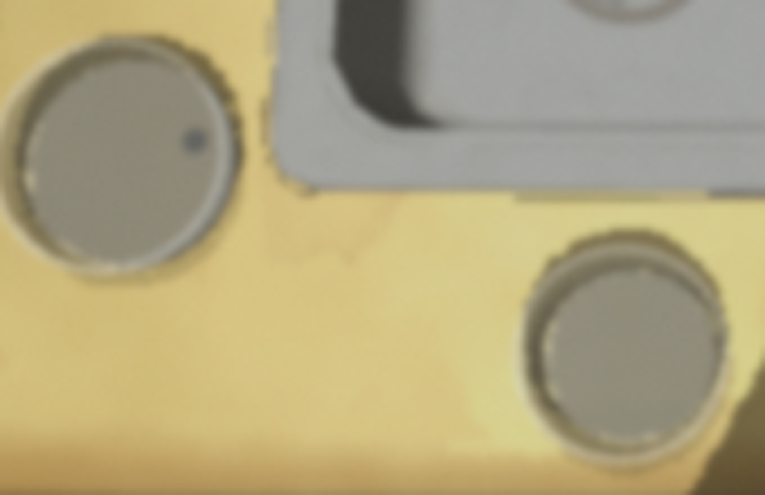

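View pics/side_tub1.png

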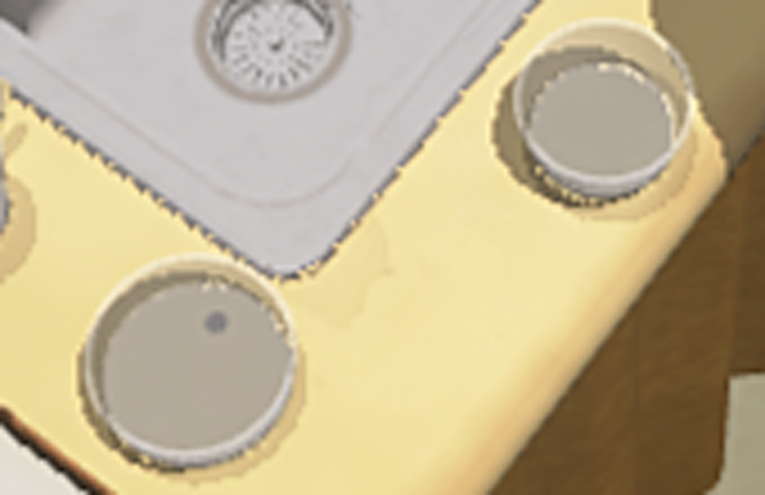

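```bash
cat > off.py <<'E'
import numpy as np,cv2
from h import R_of
from scipy.optimize import least_squares
def cloud(n):
    c=dict(np.load(n+'_avg.npz'))
    v,u=np.mgrid[:480,:640];r=np.stack([u,v,np.ones_like(u)],-1)@np.linalg.inv(c['camera_matrix']).T
    return c,(r*c['range_z'][...,None])@R_of(c['attitude']).T+c['eye']
if __name__=='__main__':
  for n in('top','side'):
    c,P=cloud(n);print(n,'std',np.median(c['std']))
    for nm,ctr,H,ro in (('catch',(.54,.366),.04,.062),('portion',(.437,.097),.05,.055)):
        d=np.hypot(P[...,0]-ctr[0],P[...,1]-ctr[1])
        m=(d<.085)&(P[...,2]>H-.008)&(P[...,2]<H+.008)
        p=P[m]
        f=lambda t:np.hypot(p[:,0]-t[0],p[:,1]-t[1])-t[2]
        s=least_squares(f,[*ctr,ro],loss='soft_l1',f_scale=.002)
        print(nm,len(p),s.x.round(4),np.median(abs(f(s.x))).round(4))
        m=(d<.04);print(' floor z',np.median(P[m][:,2]).round(4))
    # dispenser parts
    X,Y,Z=P[...,0],P[...,1],P[...,2]
    m=(abs(X-.55)<.06)&(abs(Y+.116)<.05)&(Z>.255)&(Z<.30);print('knob top',m.sum(),P[m].mean(0).round(4),np.percentile(Z[m],[5,50,95]).round(4),P[m].min(0).round(4),P[m].max(0).round(4))
    m=(abs(X-.5)<.032)&(abs(Y+.116)<.045)&(Z>.06)&(Z<.12)
    p=P[m];print('chute',p.min(0).round(4),p.max(0).round(4))
    m=(X>.545)&(X<.72)&(abs(Y+.116)<.07)&(Z>.215)&(Z<.232);p=P[m];print('lid',len(p),p.min(0).round(4),p.max(0).round(4))
    if len(p)>10:
        rect=cv2.minAreaRect((p[:,:2]*1000).astype(np.float32));print(rect)
  # marker region
  for n,u0,u1,v0,v1 in (('side',339,354,205,220),('top',336,348,243,254)):
    c,P=cloud(n);f=c['frame'].sum(-1)/3
    print(n)
    for v in range(v0,v1): print(v,' '.join(f"{int(f[v,u]):3d}:{P[v,u,2]*1000:4.0f}" for u in range(u0,u1)))
E
python3 off.py
```

```text
top std 0.0020831884
catch 391 [0.5379 0.3665 0.0597] 0.0012
 floor z 0.0039
portion 334 [0.4362 0.0969 0.0524] 0.0012
 floor z 0.0041
knob top 299 [ 0.5353 -0.1142  0.2778] [0.2771 0.2781 0.2789] [ 0.518  -0.1318  0.2554] [ 0.5531 -0.097   0.2792]
chute [ 0.4696 -0.1552  0.0695] [ 0.5316 -0.0723  0.1163]
lid 1366 [ 0.5787 -0.1626  0.215 ] [ 0.6772 -0.0736  0.2243]
((627.7052612304688, -117.68793487548828), (87.87584686279297, 98.2584228515625), 88.6423110961914)
side std 0.0037606065
catch 297 [0.5373 0.3688 0.0598] 0.0011
 floor z 0.0032
portion 252 [0.4361 0.099  0.0526] 0.0012
 floor z 0.0037
knob top 167 [ 0.5348 -0.1105  0.2739] [0.2575 0.2772 0.2789] [ 0.5194 -0.1298  0.2552] [ 0.5544 -0.0957  0.2798]
chute [ 0.4682 -0.1538  0.069 ] [ 0.532  -0.0712  0.1187]
lid 370 [ 0.5792 -0.1604  0.215 ] [ 0.678  -0.0715  0.2242]
((628.42578125, -116.21214294433594), (88.82389831542969, 97.81787872314453), 88.63441467285156)
side
205 100: 149  99: 153  99: 153  99: 158 104: 161  96: 174  90: 176  87: 181  81: 184  86: 189  89: 181  70: 181  88: 151 100: 145 100: 139
206 101: 142 101: 146 1
[... 2458 characters left out ...]
1  65: 155  66: 154  66: 155
248 176:   1 173:  -1 149: 165 110: 165  76: 165  61: 166  56: 166  57: 165  60: 137  61: 137  58: 138  59: 139
249 178:  -1 177:   1 161:  -1 126:   1  89:  14  70:  14  61:  14  55: 116  55: 124  53: 125  51: 124  53: 125
250 180:   0 178:  -0 166:  -0 135:  -1  98:  13  76:  14  65:  14  56: 125  51: 126  48: 125  49: 126  54: 125
251 181:  -0 179:  -1 167:   1 136:  -1 100:  13  80:  14  68:  15  60:  87  51:  96  48:  97  49:  96  62:  89
252 180:   0 179:  -0 167:   0 136:   0  99:  14  81:  15  72:  15  62:  14  51:  14  48:  14  51:  14  69:  14
253 180:  -1 178:   2 166:   0 136:  -0  99:  14  81:  14  74:  14  62:  14  52:  15  49:  13  52:  14  74:  14
```

```bash
python3 - <<'E'
from off import *
for n in('side','top'):
    c,P=cloud(n);f=c['frame'].mean(-1)
    X,Y,Z=P[...,0],P[...,1],P[...,2]
    m=(X>.505)&(X<.56)&(Y>-.088)&(Y<-.03)&(Z>.110)&(Z<.18)
    v,u=np.where(m)
    print(n)
    for a,b in zip(v,u):
        if (n=='side' and 341<=b<=353 and a>=205) or n=='top': print(a,b,int(f[a,b]),(P[a,b]*1000).round(0).astype(int),end=' | ')
    print()
E
```

```text
side
205 341 99 [558 -78 153] | 205 342 99 [554 -77 158] | 205 343 104 [550 -77 161] | 205 344 96 [544 -72 174] | 205 345 90 [541 -72 176] | 206 341 105 [557 -77 149] | 206 342 86 [548 -68 170] | 206 343 81 [546 -70 169] | 206 344 90 [544 -73 167] | 206 345 94 [539 -70 175] | 206 346 92 [537 -71 176] | 206 347 89 [534 -71 179] | 206 349 76 [530 -76 177] | 206 350 50 [529 -80 173] | 207 341 90 [548 -63 171] | 207 342 64 [546 -66 169] | 207 343 53 [543 -67 171] | 207 344 64 [542 -69 169] | 207 345 80 [540 -72 167] | 207 346 92 [537 -71 171] | 207 347 91 [534 -72 173] | 207 348 104 [531 -72 176] | 207 349 73 [530 -76 171] | 207 350 87 [529 -80 167] | 208 341 71 [546 -62 169] | 208 342 50 [543 -62 171] | 208 343 53 [542 -64 170] | 208 344 53 [540 -66 170] | 208 345 56 [537 -67 171] | 208 346 70 [535 -69 170] | 208 347 88 [532 -70 172] | 208 348 107 [530 -71 172] | 208 349 91 [530 -76 166] | 208 350 95 [530 -81 160] | 209 341 65 [547 -63 162] | 209 342 35 [543 -62 166] | 209 343 40 [541 -63 168] | 209 344 49 [538 -64 169] | 209 345 52 [535 -64 172] | 209 346 56 [534 -67 169] | 209 347 68 
[... 5130 characters left out ...]
7 59 [529 -80 139] | 248 348 58 [529 -82 139] | 248 349 55 [532 -85 116] | 248 350 52 [531 -87 127] | 249 343 55 [530 -72 116] | 249 344 55 [529 -74 124] | 249 345 53 [529 -76 125] | 249 346 51 [529 -78 124] | 249 347 53 [529 -81 125] | 249 348 55 [529 -83 123] | 249 349 57 [530 -85 115] | 249 350 58 [529 -87 126] | 250 343 56 [527 -72 125] | 250 344 51 [526 -74 126] | 250 345 48 [527 -76 125] | 250 346 49 [526 -78 126] | 250 347 54 [527 -80 125] | 250 348 65 [527 -83 125] | 250 349 75 [527 -85 126] | 250 350 83 [526 -87 126] | 251 348 85 [525 -83 123] | 251 349 108 [525 -85 123] | 251 350 120 [524 -87 126] | 252 348 103 [524 -83 112] | 252 349 131 [524 -86 112] | 254 348 117 [520 -83 110] |
```

Call:
send_rows:
  deltas:
    - [0,0,0.05,0.01,0.02,0.01,0.0876]
    - [0,0,0.1,0.03,0.06,0.02,0.08]
    - [0,0,0.15,0.053,0.1,0.034,0.05]
    - [0,0,0.197,0.078,0.14,0.034,0.04]
    - [0,0,0.197,0.102,0.18,0.034,0.04]
    - [0,0,0.197,0.125,0.22,0.034,0.04]
    - [0,0,0.197,0.15,0.265,0.034,0.04]
    - [0,0,0.197,0.175,0.31,0.034,0.04]
    - [0,0,0.197,0.2,0.355,0.034,0.04]
    - [0,0,0.197,0.207,0.405,0.034,0.04]
    - [0,0,0.197,0.213,0.455,0.034,0.04]
    - [0,0,0.197,0.22,0.505,0.034,0.04]

```text
clock: 17.4
tcp_pos: [0.3794, -0.1543, 0.2798]
ee_rot: [-1.571, -0.001, 0.437]
wrist_force: [1.2, -0.0, 0.1]
opening: 0.0399
```

Call:
send_rows:
  deltas:
    - [0,0,0,0.005,0.045,0,0.04]
    - [0,0,0,0.01,0.093,-0.005,0.04]
    - [-0.03,-0.015,0,0.015,0.14,-0.015,0.04]
    - [-0.06,-0.03,0,0.02,0.187,-0.03,0.04]
    - [-0.1,-0.045,0,0.025,0.234,-0.045,0.04]
    - [-0.127,-0.059,0,0.029,0.275,-0.07,0.04]
    - [-0.127,-0.059,0,0.033,0.299,-0.1,0.04]
    - [-0.127,-0.059,0,0.033,0.299,-0.14,0.04]
    - [-0.127,-0.059,0,0.033,0.299,-0.16,0.04]
    - [-0.127,-0.059,0,0.033,0.299,-0.16,0.04]

```text
clock: 18.4
tcp_pos: [0.4111, 0.1417, 0.1173]
ee_rot: [-1.713, 0.005, 0.437]
wrist_force: [-0.2, -0.9, 0.5]
opening: 0.04
```

```bash
python3 - <<'E'
from h import *
c=arm.read_camera('side');save(c,'s1.png')
s=arm.state();print(s['clock'],s['tcp_pos'],s['ee_rot'],s['q'])
fr=cv2.resize(c['frame'][240:400,230:430],None,fx=4,fy=3.5)
cv2.imwrite('pics/s1c.png',cv2.resize(c['frame'][240:390,230:430],None,fx=4,fy=4)[:,:,::-1])
E
```

```text
18.45 [0.41212743 0.14243507 0.11905312] [-1.71221406  0.0026715   0.43723952] [ 0.89860125  0.09552599 -0.74497469  0.1745719  -0.80362578 -2.15790289]
```

View pics/s1c.png

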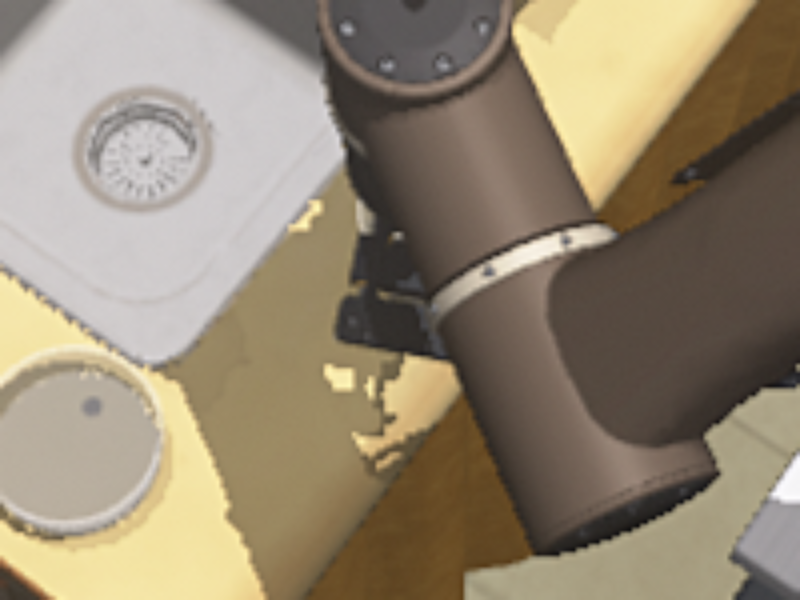

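Call:
send_rows:
  deltas:
    - [0,0,0,0.0005,0.0055,0,0.04]
    - [0,0,0,0.0005,0.0055,0,0.04]

```text
clock: 18.65
tcp_pos: [0.4142, 0.1497, 0.1212]
ee_rot: [-1.71, -0.003, 0.437]
wrist_force: [0.4, 0.4, 0.3]
opening: 0.04
```

Call:
send_rows:
  deltas:
    - [0,0,0,-0.001,-0.002,-0.02,0.04]
    - [0,0,0,-0.001,-0.002,-0.035,0.04]
    - [0,0,0,-0.001,-0.002,-0.035,0.04]

```text
clock: 18.95
tcp_pos: [0.4118, 0.146, 0.0843]
ee_rot: [-1.711, 0.001, 0.436]
wrist_force: [0.1, -0.6, 0.1]
opening: 0.0401
```

Call:
send_rows:
  deltas:
    - [0,0,0,0,0.001,-0.012,0.04]
    - [0,0,0,0,0.001,-0.023,0.04]
    - [0,0,0,0,0.001,-0.023,0.04]

```text
clock: 19.25
tcp_pos: [0.4122, 0.1474, 0.0619]
ee_rot: [-1.711, 0.0, 0.437]
wrist_force: [-1.1, 0.5, 0.1]
opening: 0.04
```

```bash
python3 - <<'E'
from h import *
c=arm.read_camera('side')
cv2.imwrite('pics/s2c.png',cv2.resize(c['frame'][240:390,250:450],None,fx=4,fy=4)[:,:,::-1])
c=arm.read_camera('top')
cv2.imwrite('pics/t2c.png',cv2.resize(c['frame'][210:360,200:400],None,fx=4,fy=4)[:,:,::-1])
for i in range(3): s=arm.state();print(s['clock'],s['tcp_pos'],s['ee_rot'],s['wrist_force'])
E
```

```text
19.35 [0.41254984 0.14780822 0.06260157] [-1.71054561e+00 -8.59906696e-04  4.36907644e-01] [ 0.0013991  -0.64522031 -0.63684661]
19.35 [0.41254984 0.14780822 0.06260157] [-1.71054561e+00 -8.59906696e-04  4.36907644e-01] [ 0.0013991  -0.64522031 -0.63684661]
19.35 [0.41254984 0.14780822 0.06260157] [-1.71054561e+00 -8.59906696e-04  4.36907644e-01] [ 0.0013991  -0.64522031 -0.63684661]
```

View pics/s2c.png

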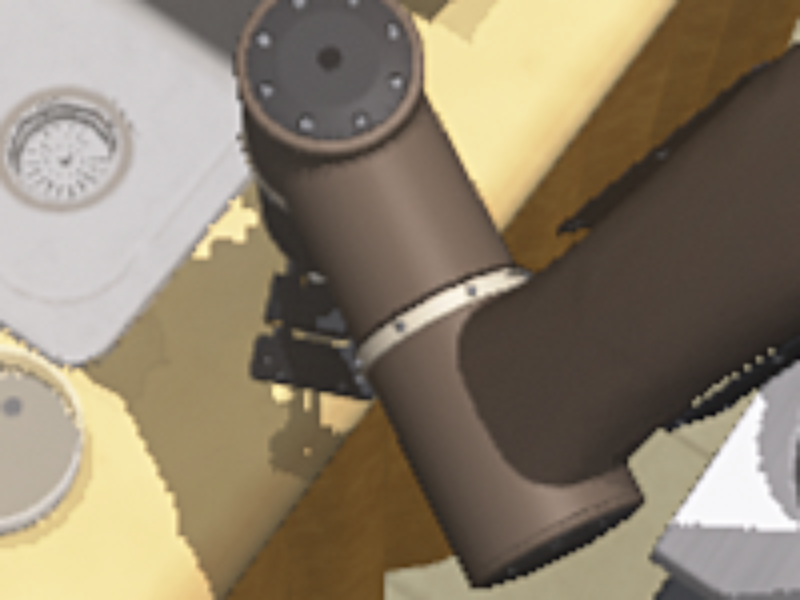

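View pics/t2c.png

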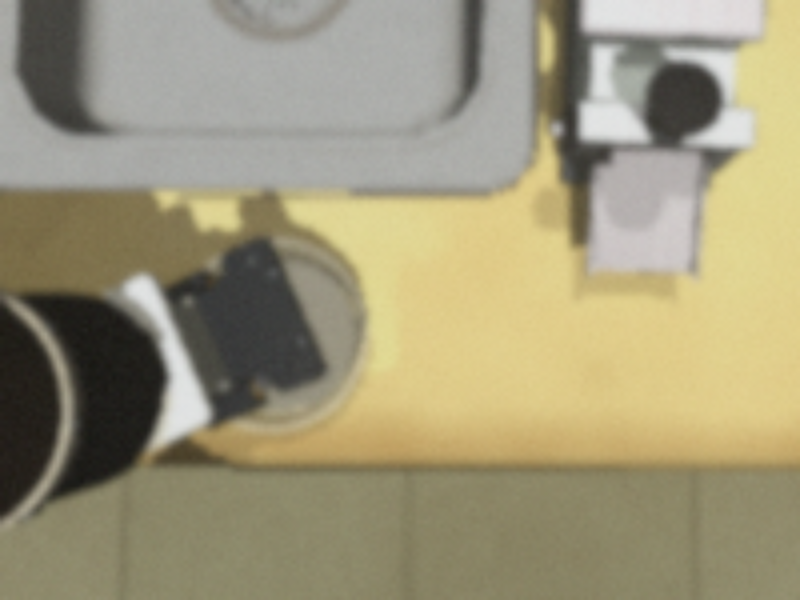

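Call:
send_rows:
  deltas:
    - [0,0,0,0,0,0,0.02]
    - [0,0,0,0,0,0,0]
    - [0,0,0,0,0,0,0]
    - [0,0,0,0,0,0,0]
    - [0,0,0,0,0,0,0]

```text
clock: 19.85
tcp_pos: [0.4121, 0.1474, 0.0617]
ee_rot: [-1.711, 0.0, 0.437]
wrist_force: [0.3, -0.7, 1.9]
opening: 0.0057
```

Call:
send_rows:
  deltas:
    - [0,0,0,0,0,0.015,0]
    - [0,0,0,0,0,0.04,0]
    - [0,0,0,0,0,0.07,0]
    - [0,0,0,0,0,0.07,0]

```text
clock: 20.25
tcp_pos: [0.4136, 0.1491, 0.1347]
ee_rot: [-1.709, -0.005, 0.438]
wrist_force: [-0.0, 0.2, -0.6]
opening: 0.0053
```

```bash
python3 - <<'E'
from h import *
s=arm.state();print(s['clock'],s['tcp_pos'],s['ee_rot'],s['opening'])
c=arm.read_camera('top');np.savez('t3.npz',**c)
cv2.imwrite('pics/t3c.png',cv2.resize(c['frame'][210:360,200:400],None,fx=4,fy=4)[:,:,::-1])
E
```

```text
20.25 [0.41358385 0.14907744 0.13472205] [-1.70873894 -0.00529243  0.43765608] 0.005286235226465133
```

View pics/t3c.png

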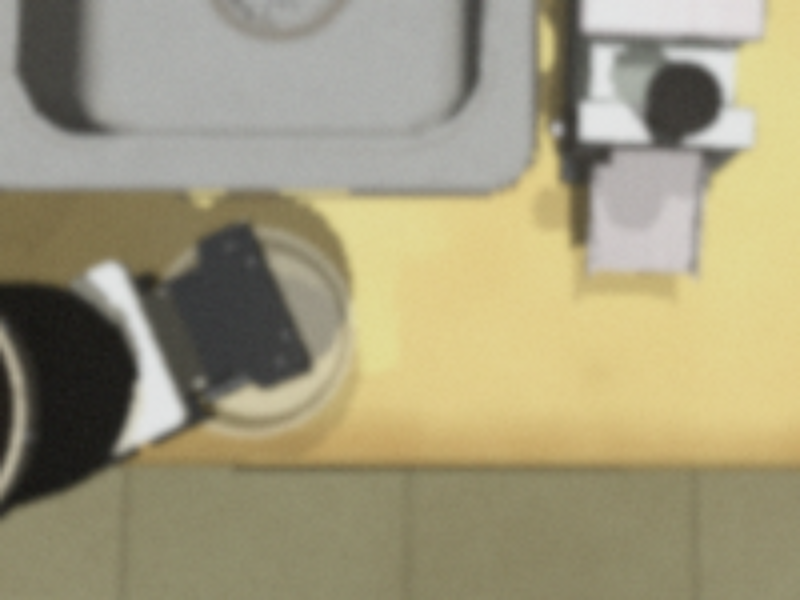

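```bash
cat > rim.py <<'E'
from h import *
from scipy.optimize import least_squares
def cl(c):
    v,u=np.mgrid[:480,:640];r=np.stack([u,v,np.ones_like(u)],-1)@np.linalg.inv(np.array(c['camera_matrix'])).T
    return (r*c['range_z'][...,None])@R_of(c['attitude']).T+np.array(c['eye'])
def ring(P,ctr,zlo,zhi,r,rlo=.04,rhi=.068,mask=None):
    d=np.hypot(P[...,0]-ctr[0],P[...,1]-ctr[1])
    m=(d<rhi)&(d>rlo)&(P[...,2]>zlo)&(P[...,2]<zhi)
    if mask is not None:m&=mask
    p=P[m]
    f=lambda t:np.hypot(p[:,0]-t[0],p[:,1]-t[1])-r
    s=least_squares(f,ctr,loss='soft_l1',f_scale=.002)
    A=np.c_[p[:,:2]-s.x,np.ones(len(p))];pl=np.linalg.lstsq(A,p[:,2],rcond=None)[0]
    return len(p),s.x.round(4),np.median(abs(f(s.x))).round(4),pl.round(3)
E
python3 - <<'E'
from rim import *
c=dict(np.load('t3.npz'));P=cl(c)
X,Y,Z=P[...,0],P[...,1],P[...,2]
d=np.hypot(X-.436,Y-.098)
m=(d<.075)&(Z>.11)&(Z<.13)&((Y<.09))
p=P[m];print(len(p));
print(ring(P,(.437,.099),.112,.128,.053,mask=Y<.10))
m=(d<.04)&(Z>.055)&(Z<.1)&(Y<.09);p=P[m];print('floor',len(p),np.percentile(p[:,2],[5,50,95]).round(4))
A=np.c_[p[:,:2]-[.437,.098],np.ones(len(p))];print(np.linalg.lstsq(A,p[:,2],rcond=None)[0])
E
```

```text
165
(186, array([0.435 , 0.1006]), np.float64(0.0013), array([ 0.011, -0.009,  0.121]))
floor 271 [0.074  0.0765 0.0801]
[ 0.01384571 -0.01194568  0.07646148]
```

Call:
send_rows:
  deltas:
    - [0,0,0,0.01,0.026,0,0]
    - [0,0,0,0.025,0.065,0,0]
    - [0,0,0,0.04,0.105,0,0]
    - [0,0,0,0.055,0.145,0,0]
    - [0,0,0,0.07,0.184,0,0]
    - [0,0,0,0.085,0.222,0,0]
    - [0,0,0,0.096,0.25,0,0]
    - [0,0,0,0.1025,0.267,0,0]
    - [0,0,0,0.1025,0.267,0,0]
    - [0,0,0,0.1025,0.267,0,0]

```text
clock: 21.3
tcp_pos: [0.5139, 0.4137, 0.1296]
ee_rot: [-1.712, 0.003, 0.437]
wrist_force: [-0.2, -0.1, -1.1]
opening: 0.005
```

```bash
python3 - <<'E'
from rim import *
s=arm.state();print(s['clock'],s['tcp_pos'],s['ee_rot'],s['opening'])
c=arm.read_camera('top');np.savez('t4.npz',**c);P=cl(c)
cv2.imwrite('pics/t4c.png',cv2.resize(c['frame'][180:330,90:290],None,fx=4,fy=4)[:,:,::-1])
print(ring(P,(.537,.368),.112,.130,.053,mask=P[...,1]<.368))
print(ring(P,(.537,.368),.034,.046,.0597,rlo=.05,rhi=.075))
E
```

```text
21.3 [0.51390689 0.41374065 0.12957495] [-1.71225428  0.00296508  0.43663951] 0.005010024644464941
(183, array([0.5351, 0.3639]), np.float64(0.0011), array([ 0.001, -0.007,  0.117]))
(184, array([0.5379, 0.3665]), np.float64(0.0011), array([-0.002, -0.005,  0.039]))
```

View pics/t4c.png

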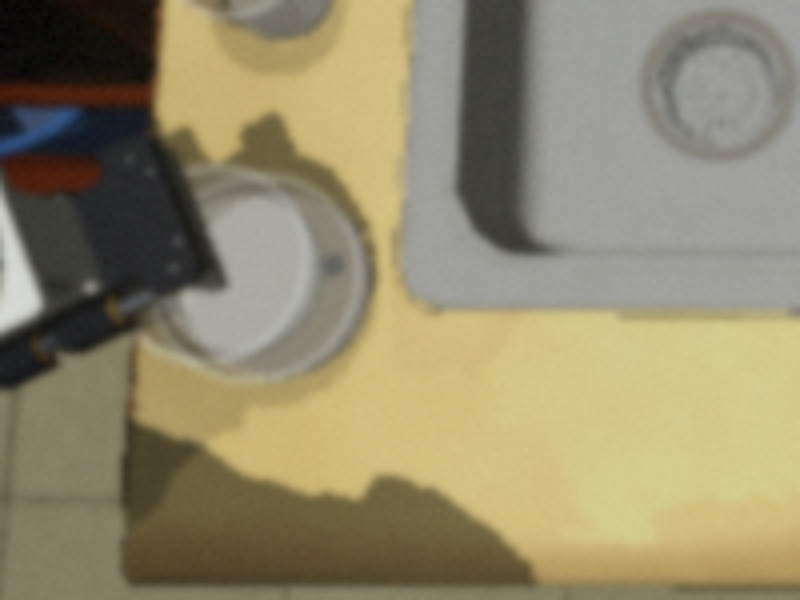

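Call:
send_rows:
  deltas:
    - [0,0,0,0.002,0.0015,-0.015,0]
    - [0,0,0,0.002,0.0015,-0.035,0]
    - [0,0,0,0.002,0.0015,-0.05,0]
    - [0,0,0,0.002,0.0015,-0.06,0]
    - [0,0,0,0.002,0.0015,-0.064,0]
    - [0,0,0,0.002,0.0015,-0.064,0]

```text
clock: 21.95
tcp_pos: [0.5166, 0.4159, 0.0674]
ee_rot: [-1.711, 0.0, 0.437]
wrist_force: [0.3, -1.2, -0.6]
opening: 0.0048
```

```bash
cat > chk.py <<'E'
from rim import *
import sys
def chk(cam,ctr,tag,box):
    c=arm.read_camera(cam);P=cl(c);u0,v0=box
    cv2.imwrite(f'pics/{tag}.png',cv2.resize(c['frame'][v0:v0+150,u0:u0+200],None,fx=4,fy=4)[:,:,::-1])
    print(cam,'portion',ring(P,ctr,.045,.062,.053,rhi=.066))
    print(cam,'catch',ring(P,ctr,.034,.0435,.0597,rlo=.055,rhi=.075))
    s=arm.state();print(s['clock'],s['tcp_pos'],s['ee_rot'],s['opening'],s['wrist_force'])
E
python3 - <<'E'
from chk import *
chk('top',(.538,.367),'t5c',(90,180))
E
```

```text
top portion (238, array([0.5379, 0.3658]), np.float64(0.0013), array([ 0.003, -0.039,  0.054]))
top catch (209, array([0.538 , 0.3665]), np.float64(0.0011), array([0.001, 0.002, 0.04 ]))
22.0 [0.51670697 0.4160575  0.06776548] [-1.71077654e+00 -1.22044821e-04  4.36911691e-01] 0.005389576787545067 [ 0.50427086  0.25465    -1.00335217]
```

View pics/t5c.png

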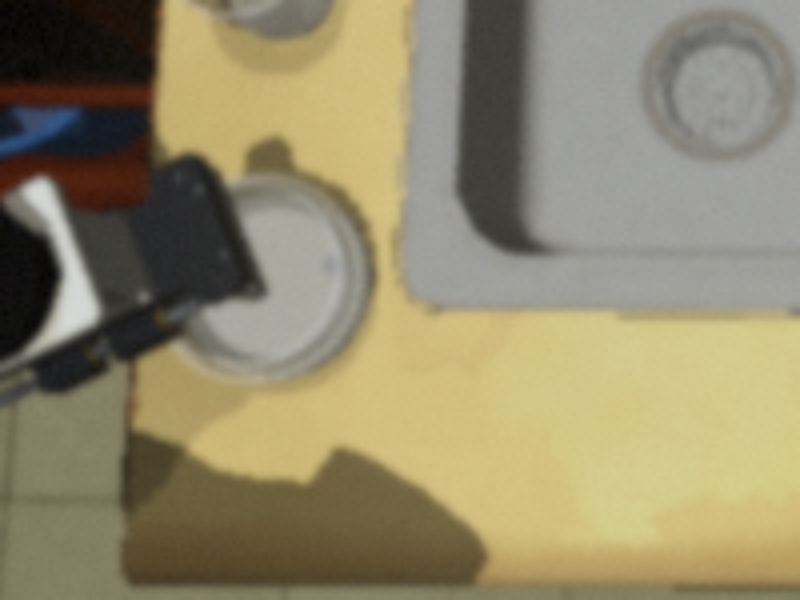

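Call:
send_rows:
  deltas:
    - [0,0,0,-0.006,0,-0.001,0]
    - [0,0,0,-0.018,0,-0.001,0]
    - [0,0,0,-0.038,0,-0.001,0]
    - [0,0,0,-0.06,0,-0.001,0]
    - [0,0,0,-0.08,-0.004,-0.001,0]
    - [0,0,0,-0.09,-0.014,-0.001,0]
    - [0,0,0,-0.093,-0.03,-0.001,0]
    - [0,0,0,-0.093,-0.055,-0.001,0]
    - [0,0,0,-0.093,-0.08,-0.001,0]
    - [0,0,0,-0.093,-0.105,-0.001,0]
    - [0,0,0,-0.093,-0.12,-0.001,0]
    - [0,0,0,-0.093,-0.125,-0.001,0]

```text
clock: 23.2
tcp_pos: [0.423, 0.2898, 0.067]
ee_rot: [-1.71, -0.0, 0.436]
wrist_force: [-0.1, 0.1, -0.8]
opening: 0.0052
```

```bash
python3 - <<'E'
from chk import *
chk('top',(.445,.243),'t6c',(140,210))
E
```

```text
top portion (202, array([0.4445, 0.2404]), np.float64(0.0011), array([ 0.004, -0.031,  0.054]))
top catch (206, array([0.4444, 0.2435]), np.float64(0.0011), array([-0.004, -0.011,  0.039]))
23.25 [0.42322759 0.29001797 0.06701033] [-1.71046841e+00 -1.34119093e-04  4.36264524e-01] 0.004952229404090495 [ 0.0218649  -0.88132458 -0.97665061]
```

View pics/t6c.png

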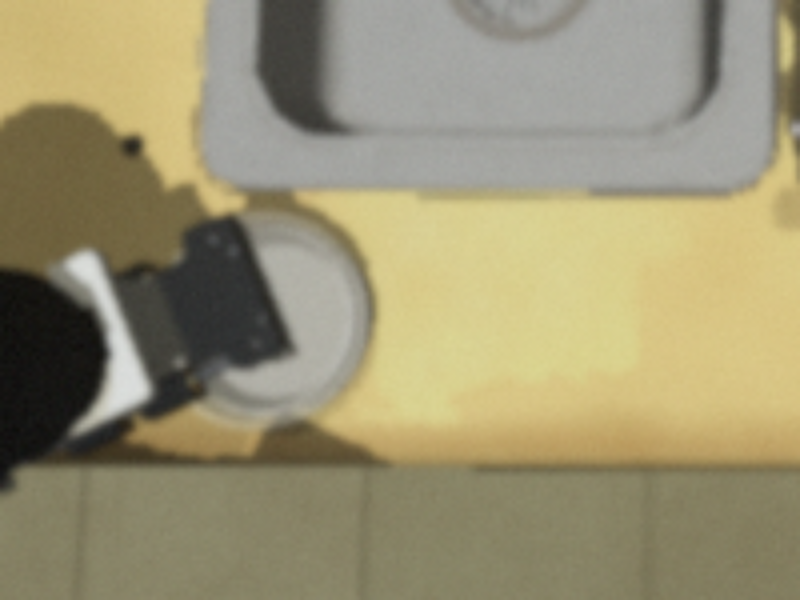

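Call:
send_rows:
  deltas:
    - [0,0,0,0,-0.008,0,0]
    - [0,0,0,0,-0.023,0,0]
    - [0,0,0,0,-0.048,0,0]
    - [0,0,0,0,-0.076,0,0]
    - [0,0,0,0,-0.106,0,0]
    - [0,0,0,0,-0.136,0,0]
    - [0,0,0,0,-0.166,0,0]
    - [0,0,0,0,-0.196,0,0]
    - [0,0,0,0,-0.22,0,0]
    - [0,0,0,0,-0.236,0,0]
    - [0,0,0,0,-0.24,0,0]
    - [0,0,0,0,-0.24,0,0]

```text
clock: 24.45
tcp_pos: [0.4233, 0.0502, 0.0665]
ee_rot: [-1.711, 0.0, 0.436]
wrist_force: [0.3, -0.5, -0.6]
opening: 0.0049
```

```bash
python3 - <<'E'
from chk import *
chk('top',(.445,0.002),'t7c',(230,200))
chk('side',(.445,0.002),'s7c',(260,160))
E
```

```text
top portion (216, array([0.4443, 0.0018]), np.float64(0.0012), array([ 0.008, -0.007,  0.053]))
top catch (210, array([0.4443, 0.0031]), np.float64(0.0011), array([-0.009, -0.003,  0.04 ]))
24.5 [0.42358598 0.05082559 0.06658195] [-1.71086533e+00  1.77909789e-04  4.36237017e-01] 0.0051694473971534375 [1.01933364 0.84872851 0.3061675 ]
side portion (7, array([ 0.4567, -0.0028]), np.float64(0.0011), array([-0.619, -1.095,  0.121]))
side catch (21, array([0.4432, 0.0067]), np.float64(0.0013), array([0.07 , 0.064, 0.034]))
24.55 [0.42369402 0.05119088 0.06657667] [-1.71087560e+00  1.28893223e-04  4.36888670e-01] 0.0051376737089736495 [ 0.46722408  1.33840106 -0.94145343]
```

View pics/t7c.png

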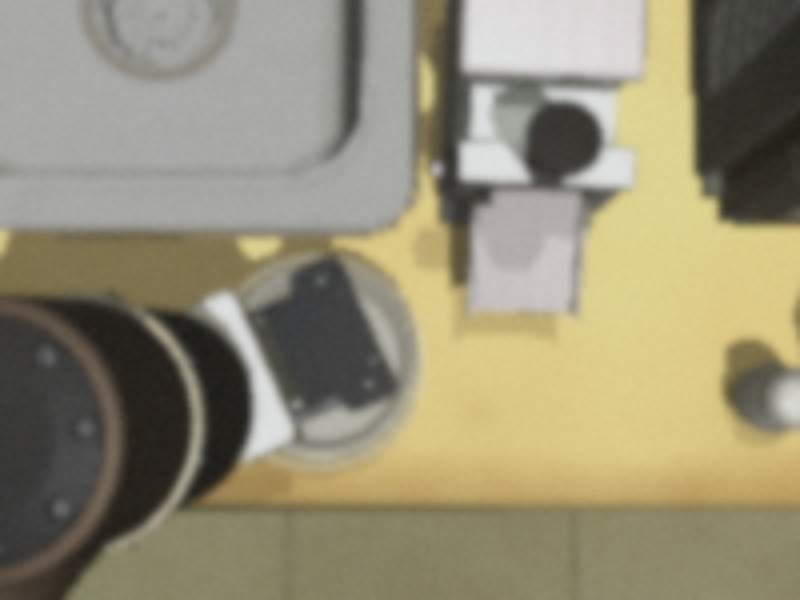

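View pics/s7c.png

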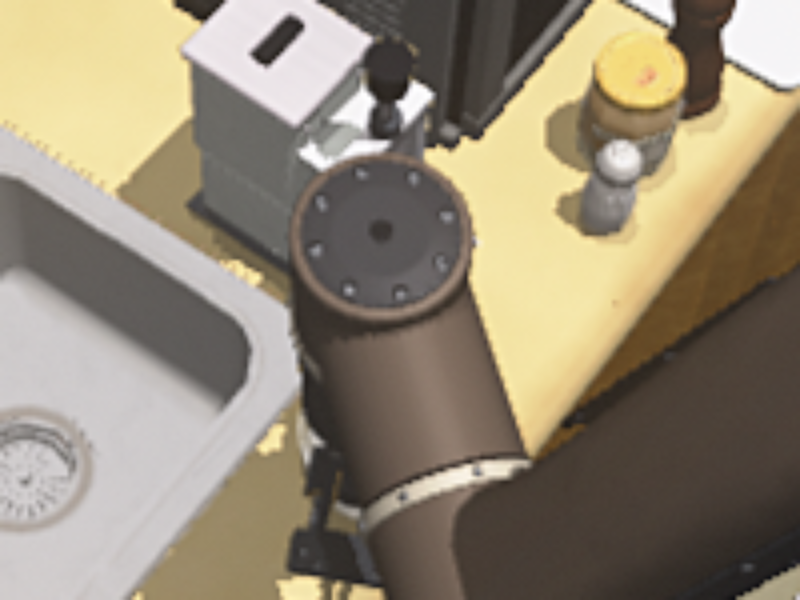

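```bash
python3 - <<'E'
from off import *
for n in('top','side'):
    c,P=cloud(n);X,Y,Z=P[...,0],P[...,1],P[...,2]
    for a in (.470,.478,.486,.494,.502,.510):
        m=(abs(X-a)<.004)&(abs(Y+.115)<.06)&(Z>.06)&(Z<.125);y=Y[m]
        print(n,a,m.sum(),y.min().round(4),y.max().round(4),((y.min()+y.max())/2).round(4),Z[m].mean().round(3))
E
```

```text
top 0.47 42 -0.1428 -0.0809 -0.1119 0.074
top 0.478 111 -0.1423 -0.0809 -0.1116 0.075
top 0.486 112 -0.1419 -0.0822 -0.112 0.08
top 0.494 90 -0.1437 -0.082 -0.1128 0.085
top 0.502 114 -0.1433 -0.082 -0.1126 0.089
top 0.51 113 -0.143 -0.0822 -0.1126 0.094
side 0.47 25 -0.1408 -0.0804 -0.1106 0.074
side 0.478 68 -0.1403 -0.08 -0.1101 0.075
side 0.486 64 -0.1426 -0.0801 -0.1113 0.08
side 0.494 71 -0.1429 -0.0808 -0.1118 0.084
side 0.502 66 -0.1425 -0.0806 -0.1116 0.089
side 0.51 69 -0.1422 -0.0811 -0.1116 0.093
```

Call:
send_rows:
  deltas:
    - [0,0,0,0.001,-0.01,0,0]
    - [0,0,0,0.002,-0.025,0,0]
    - [0,0,0,0.003,-0.042,0,0]
    - [0,0,0,0.004,-0.06,0,0]
    - [0,0,0,0.004,-0.078,0,0]
    - [0,0,0,0.004,-0.095,0,0]
    - [0,0,0,0.004,-0.108,0,0]
    - [0,0,0,0.004,-0.116,0,0]
    - [0,0,0,0.004,-0.118,0,0]
    - [0,0,0,0.004,-0.117,0,0]
    - [0,0,0,0.004,-0.115,0,0]

```text
clock: 25.65
tcp_pos: [0.4276, -0.0638, 0.0665]
ee_rot: [-1.711, 0.0, 0.437]
wrist_force: [0.2, 0.7, -1.0]
opening: 0.0049
```

```bash
python3 - <<'E'
from chk import *
chk('top',(.448,-.113),'t8c',(260,200))
E
```

```text
top portion (139, array([ 0.4489, -0.1116]), np.float64(0.0013), array([-0.003,  0.02 ,  0.054]))
top catch (160, array([ 0.4484, -0.1132]), np.float64(0.0012), array([0.002, 0.003, 0.04 ]))
25.7 [ 0.42776133 -0.06345348  0.06659474] [-1.71089615e+00  9.74708187e-05  4.37285403e-01] 0.004920668483527942 [-0.37532986 -0.03304507 -1.60035589]
```

View pics/t8c.png

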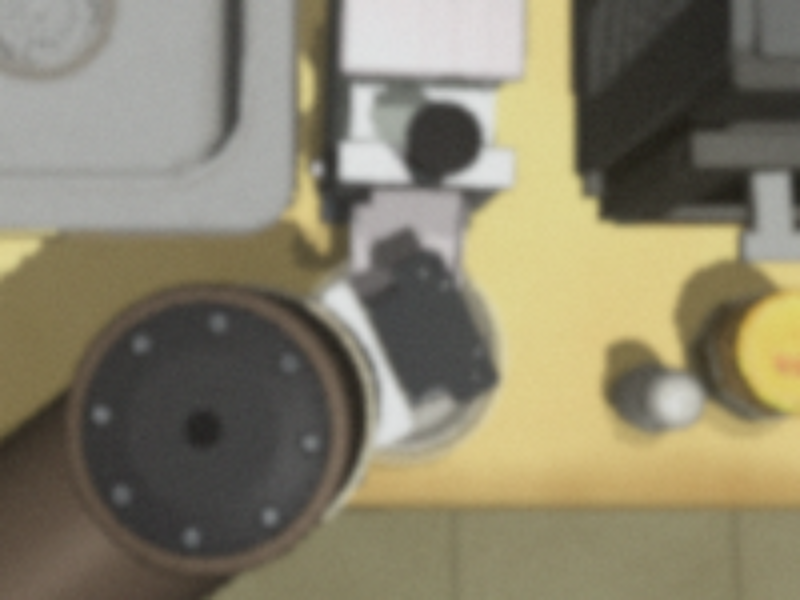

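Call:
send_rows:
  deltas:
    - [0,0,0,0,0,-0.0005,0]
    - [0,0,0,0,0,-0.0005,0.01]
    - [0,0,0,0,0,-0.0005,0.025]
    - [0,0,0,0,0,-0.0005,0.025]
    - [0,0,0,0,0,0.01,0.025]
    - [0,0,0,0,0,0.025,0.025]
    - [0,0,0,-0.005,0.01,0.05,0.025]
    - [0,0,0,-0.01,0.03,0.085,0.025]
    - [0,0,0,-0.01,0.05,0.12,0.025]
    - [0,0,0,-0.01,0.06,0.16,0.03]
    - [0,0,0,-0.01,0.06,0.2,0.04]
    - [0,0,0,-0.01,0.06,0.24,0.05]

```text
clock: 26.9
tcp_pos: [0.417, -0.0039, 0.3083]
ee_rot: [-1.71, 0.0, 0.438]
wrist_force: [2.0, 0.9, -0.4]
opening: 0.0407
```

```bash
python3 - <<'E'
from chk import *
chk('top',(.448,-.113),'t9c',(260,200))
E
```

```text
top portion (187, array([ 0.4499, -0.1116]), np.float64(0.0014), array([-0.005,  0.002,  0.053]))
top catch (167, array([ 0.4484, -0.1131]), np.float64(0.0013), array([0.001, 0.003, 0.04 ]))
26.95 [ 0.41989712 -0.00342245  0.3149575 ] [-1.71240455 -0.00883065  0.43851701] 0.04468457426483457 [3.74237123 0.47366633 8.3666628 ]
```

View pics/t9c.png

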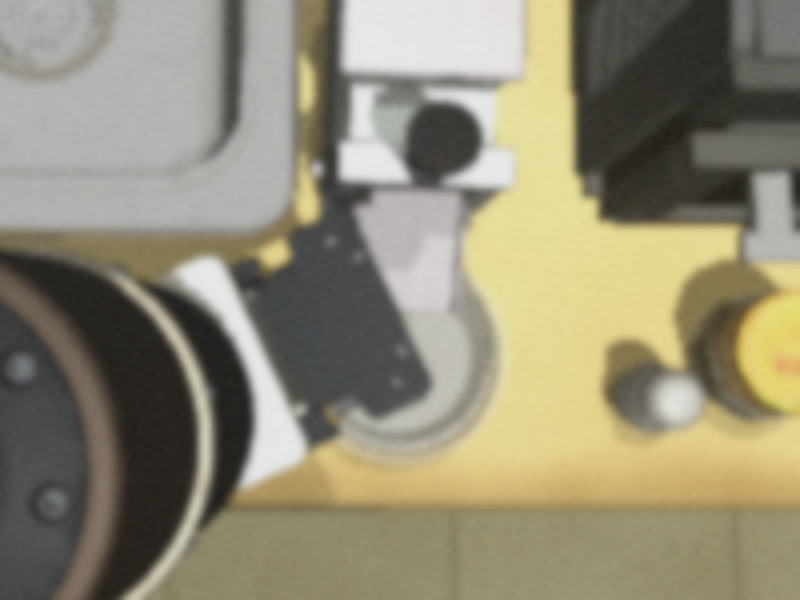

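```bash
python3 - <<'E'
from scipy.spatial.transform import Rotation as R
import numpy as np
from h import arm
c=R.from_euler('xyz',[-1.711,0,.437]);t=R.from_euler('xyz',[-1.5708,0,1.5708-.03])
v=(t*c.inv()).as_rotvec();print(v,np.linalg.norm(v));print([(v*k/10).round(3).tolist() for k in range(1,11)])
print(arm.state()['q'],arm.state()['tcp_pos'],arm.state()['wrist_force'])
E
```

```text
[0.08110493 0.12328185 1.1019147 ] 1.1117519633534096
[[0.008, 0.012, 0.11], [0.016, 0.025, 0.22], [0.024, 0.037, 0.331], [0.032, 0.049, 0.441], [0.041, 0.062, 0.551], [0.049, 0.074, 0.661], [0.057, 0.086, 0.771], [0.065, 0.099, 0.882], [0.073, 0.111, 0.992], [0.081, 0.123, 1.102]]
[ 0.60085576 -0.16477832 -0.49127771  0.14822799 -1.26183236 -1.7801481 ] [ 0.41989712 -0.00342245  0.3149575 ] [3.74237123 0.47366633 8.3666628 ]
```

Call:
send_rows:
  deltas:
    - [0.008,0.012,0.11,0,0,0.01,0.07]
    - [0.016,0.025,0.22,0,0,0.02,0.07]
    - [0.024,0.037,0.331,0,0,0.02,0.07]
    - [0.032,0.049,0.441,0,-0.01,0.02,0.07]
    - [0.041,0.062,0.551,0.01,-0.03,0.02,0.07]
    - [0.049,0.074,0.661,0.03,-0.05,0.02,0.07]
    - [0.057,0.086,0.771,0.05,-0.07,0.02,0.07]
    - [0.065,0.099,0.882,0.07,-0.09,0.02,0.07]
    - [0.073,0.111,0.992,0.09,-0.105,0.02,0.07]
    - [0.081,0.123,1.102,0.11,-0.11,0.02,0.07]
    - [0.081,0.123,1.102,0.118,-0.11,0.02,0.07]
    - [0.081,0.123,1.102,0.118,-0.11,0.02,0.07]

```text
clock: 28.15
tcp_pos: [0.5359, -0.1143, 0.3253]
ee_rot: [-1.569, 0.001, 1.538]
wrist_force: [-1.0, 0.4, 0.2]
opening: 0.0698
```

Call:
send_rows:
  deltas:
    - [0,0,0,0,0,0,0.07]
    - [0,0,0,0,0,0,0.07]

```text
clock: 28.35
tcp_pos: [0.5348, -0.1137, 0.3269]
ee_rot: [-1.571, 0.0, 1.54]
wrist_force: [-0.2, -0.5, 0.3]
opening: 0.0699
```

```bash
python3 - <<'E'
from chk import *
c=arm.read_camera('side');cv2.imwrite('pics/s10c.png',cv2.resize(c['frame'][130:280,260:460],None,fx=4,fy=4)[:,:,::-1])
s=arm.state();print(s['clock'],s['tcp_pos'],s['ee_rot'],s['wrist_force'],s['q'])
E
```

```text
28.4 [ 0.53486234 -0.11365133  0.32703317] [-1.57176398e+00  7.56540872e-05  1.54067998e+00] [-0.35636374  0.04346304 -0.18029393] [ 1.49188806e-01  1.02600033e-01 -1.39645189e-01  2.54506797e-04
 -1.32761247e+00 -1.79366281e-01]
```

View pics/s10c.png

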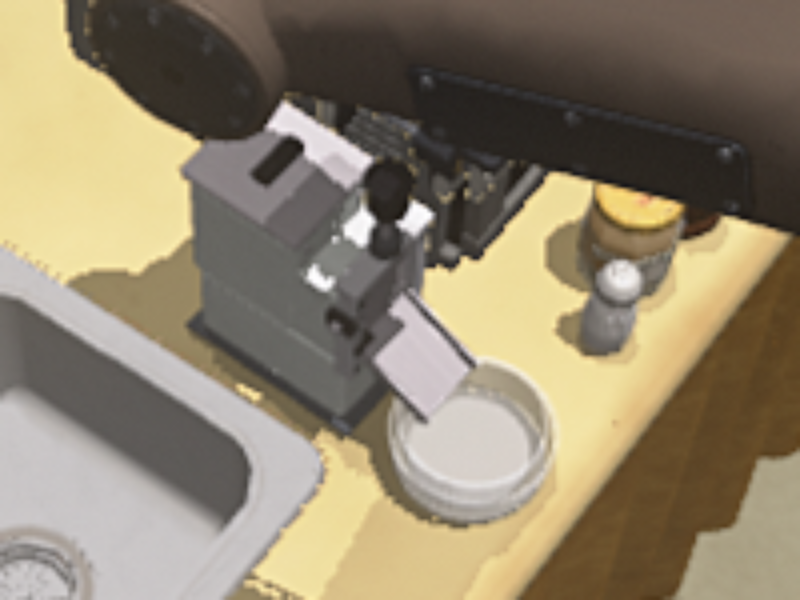

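Call:
send_rows:
  deltas:
    - [0,0,0,0.001,0,-0.015,0.07]
    - [0,0,0,0.001,0,-0.035,0.07]
    - [0,0,0,0.001,0,-0.055,0.07]
    - [0,0,0,0.001,0,-0.07,0.07]
    - [0,0,0,0.001,0,-0.077,0.07]
    - [0,0,0,0.001,0,-0.077,0.07]

```text
clock: 29.0
tcp_pos: [0.5359, -0.1139, 0.2492]
ee_rot: [-1.57, 0.0, 1.541]
wrist_force: [-0.4, -0.4, 0.2]
opening: 0.0699
```

```bash
python3 - <<'E'
from chk import *
c=arm.read_camera('side');cv2.imwrite('pics/s11c.png',cv2.resize(c['frame'][130:280,260:460],None,fx=4,fy=4)[:,:,::-1])
s=arm.state();print(s['clock'],s['tcp_pos'],s['ee_rot'],s['wrist_force'])
E
```

```text
29.05 [ 0.53646974 -0.11395336  0.25011063] [-1.57140138e+00  4.08944757e-04  1.54099649e+00] [-0.81259755 -0.84209523  0.27037535]
```

View pics/s11c.png

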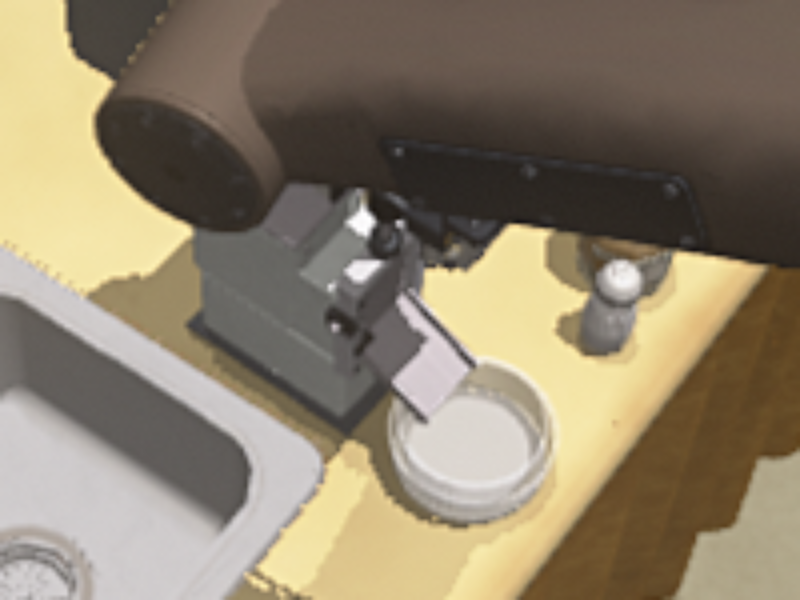

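No contact, and the fingers straddle the knob. I'm closing on it.

Call:
send_rows:
  deltas:
    - [0,0,0,0,0,0,0.04]
    - [0,0,0,0,0,0,0.01]
    - [0,0,0,0,0,0,0.01]
    - [0,0,0,0,0,0,0.01]
    - [0,0,0,0,0,0,0.01]
    - [0,0,0,0,0,0,0.01]

```text
clock: 29.65
tcp_pos: [0.5354, -0.1142, 0.2496]
ee_rot: [-1.569, 0.0, 1.541]
wrist_force: [-5.0, 1.9, 3.7]
opening: 0.0335
```

Call:
send_rows:
  deltas:
    - [0,0,0,0,0,0.006,0.01]
    - [0,0,0,0,0,0.014,0.01]
    - [0,0,0,0,0,0.022,0.01]
    - [0,0,0,0,0,0.03,0.01]
    - [0,0,0,0,0,0.036,0.01]
    - [0,0,0,0,0,0.039,0.01]
    - [0,0,0,0,0,0.039,0.01]
    - [0,0,0,0,0,0.039,0.01]

```text
clock: 30.45
tcp_pos: [0.5354, -0.1141, 0.2883]
ee_rot: [-1.569, 0.0, 1.54]
wrist_force: [-5.0, 0.2, -8.1]
opening: 0.0334
```

```bash
cat > g.py <<'E'
from rim import *
for n,box in (('side',(310,180)),('top',(310,200))):
    Fs=[];D=[]
    for i in range(8):
        c=arm.read_camera(n);Fs.append(c['frame'].astype(float));D.append(c['range_z'])
    D=np.array(D);c['range_z']=np.nan_to_num(np.nanmedian(np.where(D>0,D,np.nan),axis=0));c['frame']=np.mean(Fs,0)
    np.savez(f'g_{n}.npz',**c);P=cl(c);f=c['frame'].mean(-1)
    u0,v0=box
    cv2.imwrite(f'pics/g_{n}.png',cv2.resize(c['frame'][v0:v0+60,u0:u0+80].astype(np.uint8),None,fx=9,fy=9,interpolation=cv2.INTER_CUBIC)[:,:,::-1])
    X,Y,Z=P[...,0],P[...,1],P[...,2]
    m=(X>.518)&(X<.552)&(Y>-.098)&(Y<-.055)&(Z>.130)&(Z<.185)
    for a,b in zip(*np.where(m)): print(a,b,int(f[a,b]),(P[a,b]*1000).round(0).astype(int),end='|')
    print()
    print(n,'portion',ring(P,(.449,-.112),.045,.062,.053,rhi=.066),'catch',ring(P,(.449,-.112),.034,.0435,.0597,rlo=.055,rhi=.075))
s=arm.state();print(s['clock'],s['tcp_pos'],s['ee_rot'],s['opening'],s['wrist_force'])
E
python3 g.py
```

```text
203 343 135 [552 -79 168]|203 344 106 [544 -72 184]|203 351 74 [536 -94 164]|204 343 120 [551 -78 164]|204 344 106 [544 -71 180]|204 345 90 [541 -73 180]|204 350 79 [529 -78 184]|204 351 58 [536 -94 158]|204 352 71 [535 -98 155]|205 343 106 [551 -78 159]|205 344 98 [543 -71 175]|205 345 91 [541 -72 176]|205 346 90 [537 -71 182]|205 347 87 [534 -72 182]|205 349 79 [530 -75 182]|205 350 59 [529 -78 180]|205 351 46 [532 -89 163]|205 352 60 [530 -90 164]|206 342 85 [548 -69 168]|206 343 79 [546 -70 169]|206 344 90 [543 -70 171]|206 345 94 [541 -73 170]|206 346 92 [537 -72 174]|206 347 90 [533 -71 180]|206 348 95 [530 -71 182]|206 349 70 [530 -76 176]|206 350 54 [531 -82 169]|206 351 46 [529 -85 166]|206 352 43 [528 -89 162]|206 353 48 [525 -89 165]|207 341 87 [547 -63 172]|207 342 53 [545 -64 173]|207 343 45 [543 -67 171]|207 344 64 [541 -69 170]|207 345 81 [541 -74 164]|207 346 92 [537 -71 171]|207 347 92 [534 -73 171]|207 348 93 [531 -72 175]|207 349 66 [529 -75 173]|207 350 95 [530 -81 164]|207 351 70 [528 -84 163]|207 352 34 [527 -86 162]|208 341 68 [547 -63 166]|208 342 38 [545 -64 
[... 3348 characters left out ...]
2 164]|247 350 49 [528 -84 165]|248 338 105 [525 -60 165]|248 339 85 [526 -62 165]|248 340 62 [525 -64 166]|248 341 49 [526 -66 164]|248 342 46 [525 -68 166]|248 343 49 [525 -70 166]|248 344 53 [526 -72 164]|248 345 53 [526 -74 164]|248 346 50 [526 -76 165]|248 347 51 [526 -78 164]|248 348 53 [526 -80 164]|248 349 56 [526 -82 164]|248 350 53 [526 -84 164]|
top portion (234, array([ 0.4498, -0.1123]), np.float64(0.0014), array([-0.006,  0.011,  0.053])) catch (220, array([ 0.4483, -0.1131]), np.float64(0.0011), array([-0.002,  0.006,  0.04 ]))
31.25 [ 0.53543332 -0.11409367  0.28817675] [-1.56840189e+00 -1.61129491e-05  1.54031954e+00] 0.03332391108267073 [-4.43145356 -0.04547056 -8.35443986]
```

View pics/g_side.png

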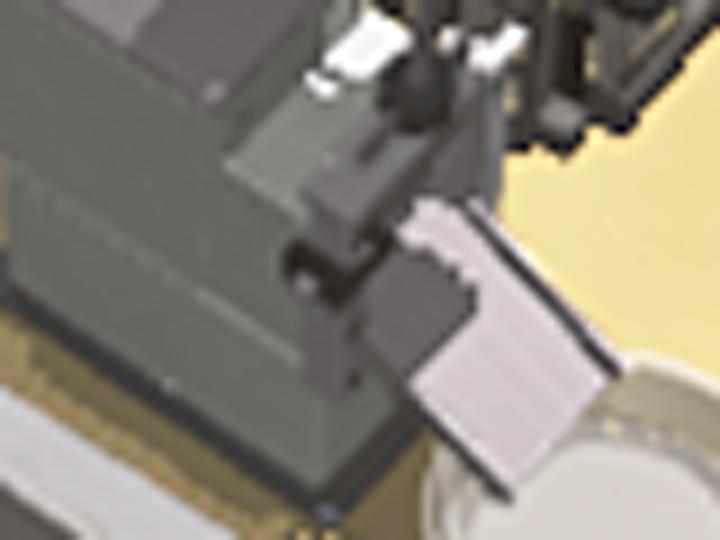

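View pics/g_top.png

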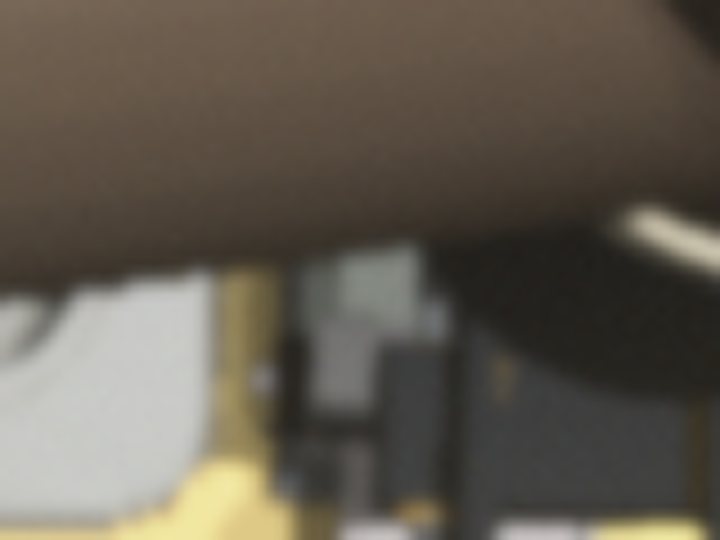

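Call:
send_rows:
  deltas:
    - [0,0,0,0,0,0.001,0.01]
    - [0,0,0,0,0,0.001,0.01]
    - [0,0,0,0,0,0.001,0.01]
    - [0,0,0,0,0,0.001,0.01]
    - [0,0,0,0,0,0.001,0.01]

```text
clock: 31.75
tcp_pos: [0.5355, -0.1141, 0.2892]
ee_rot: [-1.568, 0.0, 1.54]
wrist_force: [-5.6, -0.3, -7.7]
opening: 0.0336
```

```bash
python3 - <<'E'
from rim import *
c=arm.read_camera('top');P=cl(c)
X,Y,Z=P[...,0],P[...,1],P[...,2]
for a,b in ((344,351),(339,344)): print(np.median(Z[248,a:b]).round(4))
s=arm.state();print(s['clock'],s['tcp_pos'],s['wrist_force'],s['opening'],abs(s['dq']).max())
arm.job_done()
E
```

```text
0.1662
0.1642
31.8 [ 0.53544142 -0.11410457  0.28919856] [-5.61490455  0.09635435 -7.52457941] 0.033740041243342636 0.0016900986090479233
the job is handed in; nothing more can be done
```

I handed the job in at 31.8 s with the gripper still holding the gate open at the portion marker. No verdict came back.

**What I did:** I pinched the narrow tub by its wall and set it in the wide one. I slid the pair along the worktop under the chute, let go, and checked them before touching the gate. Then I gripped the knob below its cap and raised the gate about 39.6 mm.

**Last checks:**

| Check | Result | Limit |
|---|---|---|
| Narrow tub from my measured drop point | about 1 mm | 20 mm |
| Narrow tub from wide tub's centre | about 2 mm | 12 mm |
| Rim heights | 53 and 40 mm, so nested and on the worktop | – |
| Tilt of the tubs | at most about 0.025 rad | 0.08 rad |
| Pointer against marker | level within about 2 mm | 5 mm |
| Downward pull on the hand | about 7.5 N | above 1 N finger contact |

- **Tubs:** I last measured them with the gate up, just before the final 1 mm lift.
- **Marker:** Its measured height and position were the same before and after the gate was raised.
- **Bystanders:** I never moved near them, and the salt shaker looked untouched in the pictures. I did not measure any of them at the end.

**Disagreements:**
- **Marker height:** I took the marker height from the depth images, because the network's points for it scattered too much. I assumed its tip sits just under its front bar, as the pointer's does.
- **Pointer level:** The eight-frame average put the pointer about 1 mm below the marker, so I raised the gate 1 mm. The single frame after that put it about 2 mm above, which is within that camera's noise of about 2 mm.
- **Wasted time:** My early averaging of camera readings used about 16 s of the clock, far more than it needed.

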